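# Unhook a keyhole lamp bracket and balance it on the stake

### The job

Take the brass lamp bracket off the screw it hangs on by its keyhole: lift it until the screw head comes through the wide part of the hole, then draw it off without wrenching the screw. Set it down so that its shelf balances roughly level on top of the round-headed beech stake, touching nothing else, and let go. Do not let it fall to the bench, and leave the rosette, copper disc and glass cabochon where they lie.

Things in the scene. Friction and masses are not known exactly. Their poses are not given: they have to be found in the camera images.
- bracket_socket (a point): Grip centre of the loose brass lamp bracket (0.45-0.65 kg): in its upright square lamp socket, 24 x 24 mm, standing 50 mm up from the middle of the shelf; this point is 20 mm below the socket's top, 30 mm above the shelf. Bracket axes: x from the back plate out along the shelf, z up the socket. Hung, it leans forward some 2 degrees.
- bracket_balance (a point): Bracket's balance point: on the shelf's flat underside, 34 mm straight below bracket_socket, under the centre of mass (within 2 mm), which is about 16 mm up. Same axes. Shelf 130 x 64 x 4 mm (x -60 to +70 mm from here), 12 mm high lip along its front end; nothing reaches below the underside.
- keyhole (a point): Centre of the keyhole's wide opening, 27 mm across, in the bracket's upright back plate (50 mm wide, 80 mm high, 4 mm thick), on the plate's front face: 56 mm behind the socket's axis, level with bracket_socket. Above it a slot 9 mm wide ends 28 mm above this point; the screw's shank sits in the slot's upper end. Axes as the bracket.
- screw (a point): Centre of the screw head's front face. Fixed steel screw, level, in an upright wooden board (100 mm wide, top 29 mm above the screw). Head 16 mm wide, 4 mm thick; shank 6 mm, 6.5 mm bare behind the head. x points out of the board, the way to draw off; z up. Hung, the wide opening is 25 mm below the screw: a lift of 25 mm (20 to 29) frees it.
- dome_top (a point): Top of the fixed beech forming stake: highest point of its ball head, a sphere of radius 55 mm, 150 mm above the bench; z up. A shelf whose balance point is e mm off this point tilts about 1.5 e degrees.
- rosette: Bystander: eight-petalled brass rosette lying on the bench, 76 mm across, 9 mm high; origin under its centre.
- copper_disc: Bystander: hammered copper disc lying on the bench, 100 mm across, 4 mm thick; origin under its centre.
- cabochon: Bystander: red glass cabochon on the bench, 28 mm across, 12 mm high; origin under its centre.
- press: Bystander, fixed: green lever hand press, foot 200 x 130 mm, 380 mm high; origin under the centre of its foot.
- c_clamp: Bystander, fixed: black iron C-clamp holding a brass strip (180 mm along its x), 135 mm high; origin under its screw.
Mind the look-alikes: they are no part of the job. Leave any green look-alike of the part that bears bracket_socket alone. What is shaped like the part that bears dome_top but turquoise is not meant.

How it is judged:
By the outcome, as a careful person would: the job done as asked, in the order asked, and still so for the second after the job is handed in, with the robot touching nothing.
It also fails if it takes over 48 s, if anything falls off the work surface, if the arm or the gripper's body presses on something with over 40 N, if the wrist force passes 120 N, or if a joint passes its speed limit or range.

### The arm

A 7-joint arm with a two-finger parallel gripper is mounted at the origin on the work surface. World frame = base frame: x ahead of the robot, y to its left, z up, the work surface at z = 0. Lengths are in m, angles in rad, forces in N, time in s.
With the tool pointing down it reaches from about 0.4 to 0.875 m from the base axis. Payload 4.4 kg.
Tool frame: the origin (TCP) lies midway between the tips of the shut fingers; the grasp point (between the pads) lies 19 mm behind it; z points along the fingers, y is the line along which they close (so a half turn about z gives the same grasp; the last joint's range is limited). The gripper opens to 85 mm and grips with 20 to 120 N. Pads are 22 mm wide; open, the fingers measure 114 mm over their backs; the gripper's body (76 mm by 85 mm) begins 54 mm behind the grasp point. The pads swing forward as they close: fully open they stand 13 mm farther back than shut.
Start: joints at [-1.263, 0.628, 0.038, 1.517, -0.027, 0.996, -0.02], TCP at [0.237, 0.605, 0.231] pointing down, gripper open.
Joint ranges: [-3.06, 3.06], [-0.37, 2.12], [-1.25, 1.32], [0.18, 2.47], [-1.1, 4.24], [0.23, 1.98], [-2.94, 2.94]. Speed limits (rad/s): [2.57, 2.57, 3.14, 3.14, 3.14, 3.14, 3.14].

### API

Orientations are given as a unit quaternion [w, x, y, z].
In Python, from station import get_state, viewer, workorder gives the robot as it stands.
- The arm moves only by the tool play_rows, never from a script. Its argument "steps" is a list of rows, each an object with "linear": the shift along the tool's x, y, z normalised to -1 to 1, where 1 is 300 mm, a list of three; "rot": the turn, a rotation vector about the tool's x, y, z normalised to -1 to 1, where 1 is 180 degrees, a list of three; "hand": the opening, from -1 (shut) to 1 (fully open), so that 0 is half open. A call has exactly 10 rows; each row is the pose to reach, as a shift and turn from the pose commanded when the call began, along the tool's axes at that moment, turning the shorter way round; what a row does not reach only later rows make up. A row lasts 1/10 s, in which the tool goes at most 50 mm and 8.59 degrees, less where a joint would pass 70% of its speed; a pose out of reach is approached as far as the arm can. A call with a number of a shift or a turn outside -1 to 1 is refused whole. A call with a gripper value outside its range is refused whole. The fingers move at their own pace and stop on an object; the grip force is fixed at half the most. Time passes only in rows, so rows that repeat a pose let the fingers close, or fill a call up. It gives the time, the measured TCP pose, the force, the opening and the grip force at its end, in the units of the state.
- get_state(): the state, without advancing time (a new reading comes with each control period).
- viewer.get_image(name): name is "scene" or "top" or "wrist"; returns a dict with "pixels" (480x640x3 uint8, red, green, blue), "range_z" (480x640 float32, m along the optical axis (not along the pixel's ray), 0 where there is no reading), "mtx" (3x3 intrinsics, pixels), "T" (4x4, takes a point from camera to world coordinates). Camera axes: x right, y up, looking along -z (the intrinsics and any distortion apply to the point x, -y, -z); pixel columns grow to the right and rows downward; lengths in m; the calibration is good to about 2 mm. A picture is of the moment at which its call begins.
- workorder.finish_job(): hands the job in; it is judged then, once.
The state is a dict: "t": time; "qpos": joint angles; "joint_vel": joint speeds; "joint_efforts": joint torques, N m; "tool_pos": TCP position; "tcp_rot": TCP orientation; "contact_force": force on the tool from outside, world axes, zero at the start; "moment": the same for the moment, N m; "gripper_width": finger opening in m; "finger_force": force on a finger pad.
Only numpy, scipy, OpenCV 4.12 (cv2) and the standard library are available. Lean on these libraries where they do the work, as an engineer would, in place of code of your own. Each camera call takes 0.05 s, during which the arm holds its last target. There are 200 camera calls.

## Working session

There is one attempt and no reset: what is moved stays moved. The work goes in short steps, Python scripts to look and compute and a tool call to move; the robot and the scene stay as the last step left them, time stands still between calls to the robot, and variables do not carry over. Pictures are saved under pics/ and viewed, at most 10 in all, crops included, and the job is handed in when it is done.

Besides the shell and the picture viewer there is one more tool, called in YAML: its name, and indented under it one key for each argument. play_rows: Moves the arm, as the interface text tells. Scaled input: -1 to 1 covers 300 mm each way for a shift and 180 degrees each way for a turn. Its arguments: {"type":"object","properties":{"steps":{"type":"array"}},"required":["steps"]}

```bash
mkdir -p pics; cat > h.py <<'E'
import numpy as np, cv2, pickle
from station import get_state, viewer, workorder
from scipy.spatial.transform import Rotation as R
def grab(n,tag):
    d=viewer.get_image(n); pickle.dump(d,open(f'pics/{tag}.pkl','wb')); cv2.imwrite(f'pics/{tag}.png',d['pixels'][:,:,::-1]); return d
def load(tag): return pickle.load(open(f'pics/{tag}.pkl','rb'))
def cloud(d):
    z=d['range_z']; K=d['mtx']; v,u=np.mgrid[:480,:640]
    P=np.stack([(u-K[0,2])/K[0,0]*z,-(v-K[1,2])/K[1,1]*z,-z],-1)
    P=P@d['T'][:3,:3].T+d['T'][:3,3]; P[z==0]=np.nan; return P
E
python3 - <<'E'
from h import *
a=grab('scene','s0');b=grab('top','t0')
for d in(a,b): print({k:d[k] for k in d if k not in('pixels','range_z')})
print(get_state())
E
```

```text
{'mtx': array([[521.65197411,   0.        , 312.54085764],
       [  0.        , 521.65197411, 230.61347588],
       [  0.        ,   0.        ,   1.        ]]), 'T': array([[-0.33125423, -0.69315995,  0.64015617,  1.32296588],
       [ 0.9433411 , -0.22931601,  0.23983688,  0.30861876],
       [-0.01944726,  0.68333261,  0.72984817,  1.00906699],
       [ 0.        ,  0.        ,  0.        ,  1.        ]])}
{'mtx': array([[443.78975979,   0.        , 318.72327473],
       [  0.        , 443.78975979, 244.46695963],
       [  0.        ,   0.        ,   1.        ]]), 'T': array([[ 0.02743499,  0.99244503, -0.11958338,  0.39182193],
       [-0.99945022,  0.02946114,  0.01520825,  0.01960102],
       [ 0.01861641,  0.11910039,  0.99270767,  1.29031979],
       [ 0.        ,  0.        ,  0.        ,  1.        ]])}
{'t': 0.1, 'qpos': array([-1.26281382,  0.62926525,  0.03842595,  1.51824327, -0.02701782,
        0.99626788, -0.01998708]), 'joint_vel': array([ 0.00054065, -0.00170243, -0.00047799, -0.00153044, -0.00049688,
        0.00078059,  0.00072706]), 'joint_efforts': array([ 3.73491363e-03, -5.64537907e+01,  1.23023942e+00, -1.93975890e+01,
        1.11707955e-02,  5.35837127e-03,  1.07028413e-05]), 'tool_pos': array([0.23710018, 0.60463686, 0.23048106]), 'tcp_rot': array([-1.59488486e-04,  1.85795787e-01,  9.82588027e-01, -8.17999491e-04]), 'contact_force': array([0.19113584, 0.08144776, 0.13635267]), 'moment': array([-0.01108473,  0.02399549, -0.01904462]), 'finger_force': 0.0, 'gripper_width': 0.08564271179518793}
```

View pics/s0.png

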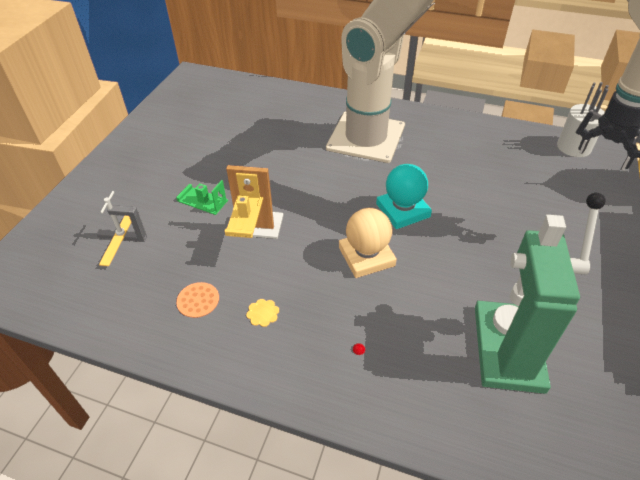

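View pics/t0.png

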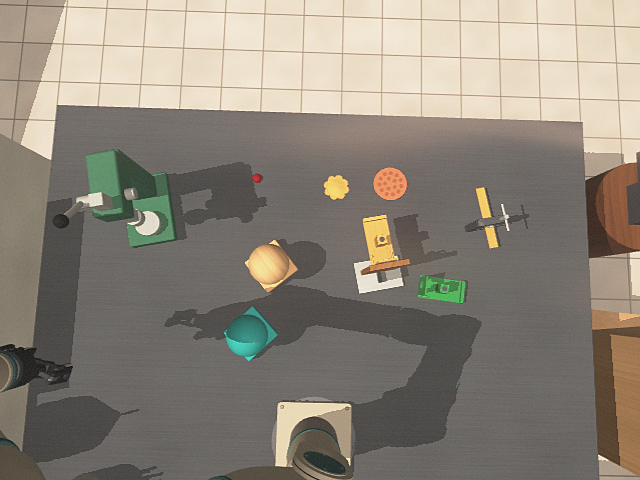

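Brass bracket hanging on the board: scene (243,208), top (378,240); the green one at scene (203,196), top (443,288) is the look-alike. Beech stake: scene (370,232), top (270,265); the turquoise one at scene (407,187) is not meant. I'll confirm these in a crop.

```bash
python3 - <<'E'
from h import *
a=load('s0');b=load('t0')
c1=cv2.resize(a['pixels'][150:280,165:425],(780,390),interpolation=cv2.INTER_CUBIC)[:, :780]
c2=cv2.resize(b['pixels'][200:300,345:425],(240,200+0),interpolation=cv2.INTER_CUBIC)
c2=cv2.resize(b['pixels'][205:305,230:490],(520,200),interpolation=cv2.INTER_CUBIC)
im=np.zeros((600,780,3),np.uint8); im[:390]=c1; im[395:595,:520]=c2
cv2.imwrite('pics/c0.png',im[:,:,::-1])
for n,d,(u0,u1,v0,v1) in(('s',a,(345,395,205,260)),('t',b,(243,295,238,292))):
    P=cloud(d)[v0:v1,u0:u1].reshape(-1,3); P=P[(P[:,2]>.085)]
    P=P[np.isfinite(P).all(1)]
    from scipy.optimize import least_squares
    r=least_squares(lambda p:np.linalg.norm(P-p[:3],axis=1)-.055,[*P.mean(0)[:2],.095],loss='soft_l1',f_scale=.002)
    print(n,len(P),r.x,P[:,2].max(),np.abs(r.fun).mean())
E
```

```text
s 1546 [0.47920379 0.13518908 0.095262  ] 0.15314759439018477 0.001330812702683977
t 1305 [0.4798132  0.13562868 0.09530433] 0.155734555884955 0.0011694752596664855
```

View pics/c0.png

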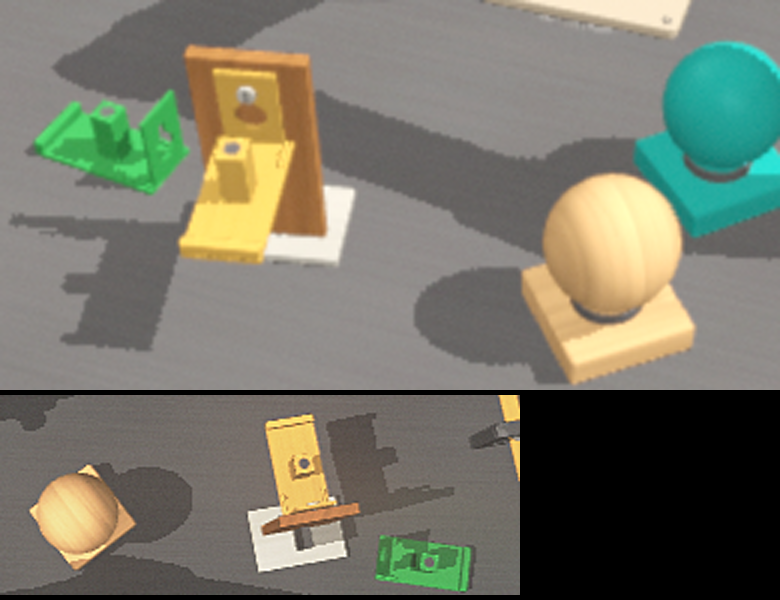

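The crop confirms it: the brass bracket hangs with its keyhole on the screw (crop 245,95), socket top at crop (235,148), shelf towards the lower left. The beech stake is the wooden ball at crop (612,240). Now the bracket pose.

```bash
python3 - <<'E'
from h import *
for n,tag,(u0,u1,v0,v1) in(('s','s0',(222,275,160,240)),('t','t0',(355,412,208,275))):
    d=load(tag);P=cloud(d)[v0:v1,u0:u1]; H=cv2.cvtColor(d['pixels'],cv2.COLOR_RGB2HSV)[v0:v1,u0:u1]
    y=(H[...,0]>=19)&(H[...,0]<=32)&(H[...,1]>110)&(P[...,2]>.03)
    Q=P[y];Q=Q[np.isfinite(Q).all(1)]
    h=np.histogram(Q[:,2],bins=np.arange(.03,.3,.005)); print(n,len(Q),[(round(b,3),c) for c,b in zip(*h) if c])
    # shelf: RANSAC-near horizontal
    zb=h[1][np.argmax(h[0])]+.0025
    S=Q[abs(Q[:,2]-zb)<.008]
    for i in range(4):
        A=np.c_[S[:,:2],np.ones(len(S))]; c,*_=np.linalg.lstsq(A,S[:,2],rcond=None)
        r=Q[:,2]-np.c_[Q[:,:2],np.ones(len(Q))]@c; S=Q[abs(r)<.003]
    print('plane',c,len(S)); rect=cv2.minAreaRect((S[:,:2]*1000).astype(np.float32)); print(rect, cv2.boxPoints(rect).tolist())
    A=Q[(r>.04)&(r<.056)]
    print('above',len(A),A.round(3)[:60].tolist())
    # board plane: orange-brown
    B=P[(H[...,0]>=8)&(H[...,0]<=16)&(H[...,1]>120)&(P[...,2]>.06)];B=B[np.isfinite(B).all(1)]
    print('board',len(B),B.min(0),B.max(0))
    if n=='s':
        m=B.mean(0);s=np.linalg.svd(B-m)[2][2];print(s,m)
E
```

```text
s 1447 [(np.float64(0.03), np.int64(1)), (np.float64(0.04), np.int64(1)), (np.float64(0.055), np.int64(1)), (np.float64(0.065), np.int64(1)), (np.float64(0.07), np.int64(1)), (np.float64(0.085), np.int64(1)), (np.float64(0.09), np.int64(1)), (np.float64(0.095), np.int64(1)), (np.float64(0.11), np.int64(6)), (np.float64(0.115), np.int64(184)), (np.float64(0.12), np.int64(481)), (np.float64(0.125), np.int64(144)), (np.float64(0.13), np.int64(125)), (np.float64(0.135), np.int64(44)), (np.float64(0.14), np.int64(45)), (np.float64(0.145), np.int64(32)), (np.float64(0.15), np.int64(32)), (np.float64(0.155), np.int64(33)), (np.float64(0.16), np.int64(34)), (np.float64(0.165), np.int64(46)), (np.float64(0.17), np.int64(67)), (np.float64(0.175), np.int64(27)), (np.float64(0.18), np.int64(22)), (np.float64(0.185), np.int64(25)), (np.float64(0.19), np.int64(33)), (np.float64(0.195), np.int64(42)), (np.float64(0.2), np.int64(17))]
plane [-0.03896115 -0.00072681  0.142883  ] 644
((548.583984375, -156.18203735351562), (132.64126586914062, 65.45286560058594), 11.677438735961914) [[477.0121154785156
[... 3119 characters left out ...]
0.545, -0.166, 0.175], [0.545, -0.168, 0.174], [0.543, -0.148, 0.171], [0.543, -0.166, 0.174], [0.543, -0.169, 0.17], [0.54, -0.148, 0.171], [0.54, -0.15, 0.176], [0.541, -0.164, 0.169], [0.54, -0.166, 0.172], [0.54, -0.168, 0.175], [0.537, -0.148, 0.174], [0.537, -0.151, 0.173], [0.538, -0.154, 0.168], [0.537, -0.155, 0.176], [0.538, -0.159, 0.171], [0.537, -0.16, 0.175], [0.538, -0.164, 0.172], [0.538, -0.166, 0.172], [0.538, -0.168, 0.173], [0.535, -0.149, 0.17], [0.535, -0.151, 0.171], [0.535, -0.153, 0.172], [0.535, -0.155, 0.175], [0.535, -0.159, 0.172], [0.535, -0.161, 0.171], [0.533, -0.149, 0.168]]
board 359 [ 0.46162089 -0.21952986  0.06624725] [ 0.61351687 -0.11606823  0.21421295]
```

```bash
cat >> h.py <<'E'
def tool(yaw,lean=0.0,flip=0):
    """tool rotation: bracket yaw/lean (deg), tool z = -bracket z, tool y along bracket y (flip: tool x=+bracket x)"""
    B=R.from_euler('ZY',[yaw,lean],degrees=True)
    return B*R.from_matrix(np.array([[1,0,0],[0,-1,0],[0,0,-1]]) if flip else np.array([[-1,0,0],[0,1,0],[0,0,-1]]))
def plan(p,Rt):
    s=get_state(); q=s['tcp_rot']; Rc=R.from_quat([q[1],q[2],q[3],q[0]])
    lin=Rc.inv().apply(np.array(p)-s['tool_pos'])/.3; rv=(Rc.inv()*Rt).as_rotvec()/np.pi
    print('t',round(s['t'],2),'pos',s['tool_pos'].round(4),'F',s['contact_force'].round(2),'w',round(s['gripper_width'],4),'ff',s['finger_force']); print('lin',lin.round(4),'rot',rv.round(4))
E
python3 - <<'E'
from h import *
d=grab('wrist','w0'); s=get_state(); q=s['tcp_rot']; Rc=R.from_quat([q[1],q[2],q[3],q[0]])
print('cam in tool',Rc.inv().apply(d['T'][:3,3]-s['tool_pos']), (Rc.inv().as_matrix()@d['T'][:3,:3]).round(3))
for f in(0,1): plan([.546,-.157,.29],tool(11.8,2,f))
E
```

```text
cam in tool [ 0.07175273 -0.00117955 -0.14203898] [[ 0.     0.96   0.281]
 [ 1.    -0.     0.   ]
 [ 0.     0.281 -0.96 ]]
t 0.15 pos [0.2371 0.6047 0.2306] F [0.3  0.43 0.67] w 0.0855 ff 0.0
lin [-1.8855 -1.988  -0.1951] rot [ 0.0028  0.0107 -0.1845]
t 0.15 pos [0.2371 0.6047 0.2306] F [0.3  0.43 0.67] w 0.0855 ff 0.0
lin [-1.8855 -1.988  -0.1951] rot [ 0.0141 -0.0036  0.8154]
```

play_rows:
  steps:
    - {"linear": [-0.1, -0.1, -0.1], "rot": [0, 0, 0.04], "hand": 1}
    - {"linear": [-0.2, -0.2, -0.2], "rot": [0, 0, 0.08], "hand": 1}
    - {"linear": [-0.3, -0.32, -0.25], "rot": [0, 0, 0.12], "hand": 1}
    - {"linear": [-0.4, -0.42, -0.25], "rot": [0, 0, 0.16], "hand": 1}
    - {"linear": [-0.5, -0.53, -0.25], "rot": [0, 0, 0.2], "hand": 1}
    - {"linear": [-0.6, -0.63, -0.25], "rot": [0, 0, 0.24], "hand": 1}
    - {"linear": [-0.7, -0.74, -0.25], "rot": [0, 0, 0.28], "hand": 1}
    - {"linear": [-0.8, -0.84, -0.25], "rot": [0, 0, 0.32], "hand": 1}
    - {"linear": [-0.9, -0.95, -0.25], "rot": [0, 0, 0.36], "hand": 1}
    - {"linear": [-0.95, -1.0, -0.25], "rot": [0, 0, 0.4], "hand": 1}

```text
t: 1.15
tool_pos: [0.394, 0.2175, 0.3065]
tcp_rot: [0.0, 0.731, 0.682, -0.0]
contact_force: [-0.1, 0.7, 0.5]
gripper_width: 0.0856
finger_force: 0.0
```

```bash
python3 - <<'E'
from h import *
plan([.546,-.157,.29],tool(11.8,2,1))
E
```

```text
t 1.15 pos [0.394  0.2175 0.3065] F [-0.09  0.73  0.51] w 0.0856 ff 0.0
lin [-1.21    0.5925  0.0565] rot [ 0.0075 -0.0093  0.4122]
```

play_rows:
  steps:
    - {"linear": [-0.1, 0.05, 0], "rot": [0, 0, 0.04], "hand": 1}
    - {"linear": [-0.2, 0.1, 0], "rot": [0, 0, 0.08], "hand": 1}
    - {"linear": [-0.3, 0.15, 0], "rot": [0, 0, 0.12], "hand": 1}
    - {"linear": [-0.4, 0.2, 0], "rot": [0, 0, 0.16], "hand": 1}
    - {"linear": [-0.5, 0.25, 0], "rot": [0, 0, 0.2], "hand": 1}
    - {"linear": [-0.6, 0.3, 0], "rot": [0, 0, 0.24], "hand": 1}
    - {"linear": [-0.7, 0.35, 0], "rot": [0, 0, 0.28], "hand": 1}
    - {"linear": [-0.8, 0.4, 0], "rot": [0, 0, 0.32], "hand": 1}
    - {"linear": [-0.9, 0.45, 0], "rot": [0, 0, 0.37], "hand": 1}
    - {"linear": [-0.98, 0.48, 0], "rot": [0.0075, -0.009, 0.41], "hand": 1}

```text
t: 2.15
tool_pos: [0.519, -0.0825, 0.3065]
tcp_rot: [0.001, 0.994, 0.107, -0.017]
contact_force: [0.0, 1.2, 1.0]
gripper_width: 0.0852
finger_force: 0.0
```

```bash
python3 - <<'E'
from h import *
plan([.546,-.157,.29],tool(11.8,2,1))
E
```

```text
t 2.15 pos [ 0.519  -0.0825  0.3065] F [0.01 1.19 0.98] w 0.0852 ff 0.0
lin [0.0367 0.2619 0.0534] rot [-0.0004 -0.0001  0.003 ]
```

play_rows:
  steps:
    - {"linear": [0.01, 0.05, 0.01], "rot": [0, 0, 0.003], "hand": 1}
    - {"linear": [0.02, 0.1, 0.02], "rot": [0, 0, 0.003], "hand": 1}
    - {"linear": [0.03, 0.15, 0.03], "rot": [0, 0, 0.003], "hand": 1}
    - {"linear": [0.035, 0.2, 0.04], "rot": [0, 0, 0.003], "hand": 1}
    - {"linear": [0.037, 0.24, 0.05], "rot": [0, 0, 0.003], "hand": 1}
    - {"linear": [0.037, 0.262, 0.053], "rot": [0, 0, 0.003], "hand": 1}
    - {"linear": [0.037, 0.262, 0.053], "rot": [0, 0, 0.003], "hand": 1}
    - {"linear": [0.037, 0.262, 0.053], "rot": [0, 0, 0.003], "hand": 1}
    - {"linear": [0.037, 0.262, 0.053], "rot": [0, 0, 0.003], "hand": 1}
    - {"linear": [0.037, 0.262, 0.053], "rot": [0, 0, 0.003], "hand": 1}

```text
t: 3.15
tool_pos: [0.547, -0.1538, 0.29]
tcp_rot: [0.001, 0.994, 0.107, -0.017]
contact_force: [0.3, 0.0, 0.1]
gripper_width: 0.0855
finger_force: 0.0
```

```bash
python3 - <<'E'
from h import *
d=grab('wrist','w1'); P=cloud(d); np.set_printoptions(precision=4,suppress=True)
plan([.546,-.157,.29],tool(11.8,2,1))
H=cv2.cvtColor(d['pixels'],cv2.COLOR_RGB2HSV)
y=(H[...,0]>=17)&(H[...,0]<=34)&(H[...,1]>90)&np.isfinite(P[...,2])
B=R.from_euler('Z',11.8,degrees=True).inv()
Q=B.apply(P[y]); print('O in bracket frame',B.apply([.546,-.157,.152]))
T=Q[(Q[:,2]>.163)&(Q[:,2]<.18)&(Q[:,0]>.495)]
print('socket top',len(T),T.min(0),T.max(0),np.percentile(T,[5,50,95],axis=0)); 
S=Q[(Q[:,2]<.13)&(Q[:,2]>.105)]; r=cv2.minAreaRect((P[y&(P[...,2]<.128)&(P[...,2]>.105)][:,:2]*1000).astype(np.float32)); print('shelf',r)
E
```

```text
t 3.2 pos [ 0.547  -0.1539  0.29  ] F [-0.16 -0.11  0.01] w 0.0851 ff 0.0
lin [-0.0056  0.0093  0.0002] rot [-0.0005 -0.0003  0.0027]
O in bracket frame [ 0.5024 -0.2653  0.152 ]
socket top 540 [ 0.495  -0.2788  0.163 ] [ 0.5119 -0.2554  0.1728] [[ 0.4962 -0.278   0.1663]
 [ 0.5069 -0.2666  0.1706]
 [ 0.5115 -0.2563  0.1718]]
shelf ((545.139404296875, -151.82687377929688), (130.722900390625, 572.7620239257812), 11.255255699157715)
```

View pics/w1.png

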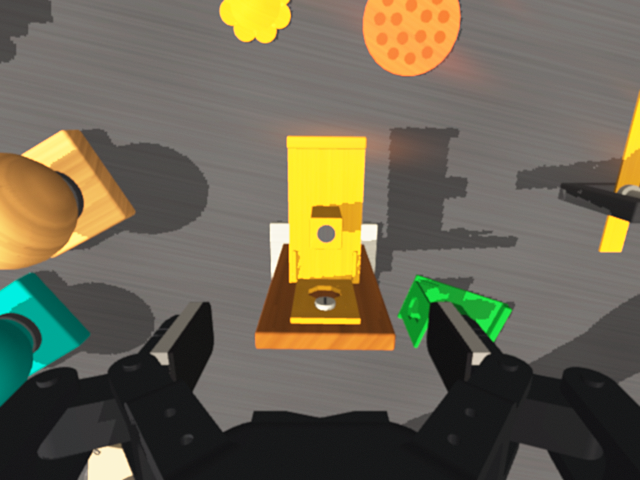

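The wrist view shows the brass socket top centred at about (327,233), the screw head at (323,302) in the keyhole slot, and the bracket square to the tool. I'll turn those pixels into positions.

```bash
python3 - <<'E'
from h import *
np.set_printoptions(precision=4,suppress=True)
d=load('w1');P=cloud(d);K=d['mtx']
def onz(u,v,z):
    r=d['T'][:3,:3]@np.array([(u-K[0,2])/K[0,0],-(v-K[1,2])/K[1,1],-1]);o=d['T'][:3,3];return o+r*(z-o[2])/r[2]
B=R.from_euler('Z',11.8,degrees=True).inv()
c=onz(327,233,.172);print('socket top',c,B.apply(c))
g=c-.02*R.from_euler('ZY',[11.8,2],degrees=True).apply([0,0,1]); print('grip',g,B.apply(g))
print('screw',P[298:306,318:330].reshape(-1,3)[::12]); print(B.apply(np.nanmedian(P[299:304,320:328].reshape(-1,3),0)))
print('plate top edge',B.apply(P[320,295]),B.apply(P[320,355]),'shelf corners front',P[140,290],P[140,362],'yaw',np.degrees(np.arctan2(*(-(P[143,290]-P[143,362])[[0,1]]*[1,-1])[[0,1]])))
bp=P[325:345,262:390].reshape(-1,3);print('board z',np.nanmedian(bp[:,2]))
z=R.from_euler('ZY',[11.8,2],degrees=True).apply([0,0,1])
plan(g+np.array([0,0,.06])-.019*z,tool(11.8,2,1)); plan(g-.019*z,tool(11.8,2,1))
E
```

```text
socket top [ 0.5448 -0.1602  0.172 ] [ 0.5006 -0.2682  0.172 ]
grip [ 0.5441 -0.1604  0.152 ] [ 0.4999 -0.2682  0.152 ]
screw [[ 0.4921 -0.1648  0.174 ]
 [ 0.4927 -0.1647  0.1768]
 [ 0.4922 -0.1648  0.1775]
 [ 0.4926 -0.1648  0.1798]
 [ 0.4929 -0.1647  0.1821]
 [ 0.4918 -0.1649  0.1815]
 [ 0.4923 -0.1649  0.184 ]
 [ 0.4912 -0.1651  0.1836]]
[ 0.448  -0.2662  0.1787]
plate top edge [ 0.4431 -0.2456  0.1989] [ 0.4437 -0.2888  0.1993] shelf corners front [ 0.6016 -0.118   0.13  ] [ 0.6138 -0.174   0.1296] yaw 12.42491258404943
board z 0.20693306073096354
t 3.2 pos [ 0.547  -0.1539  0.29  ] F [-0.16 -0.11  0.01] w 0.0851 ff 0.0
lin [-0.0052  0.0195  0.3236] rot [-0.0005 -0.0003  0.0027]
t 3.2 pos [ 0.547  -0.1539  0.29  ] F [-0.16 -0.11  0.01] w 0.0851 ff 0.0
lin [0.0017 0.0198 0.5234] rot [-0.0005 -0.0003  0.0027]
```

play_rows:
  steps:
    - {"linear": [0, 0.016, 0.05], "rot": [0, 0, 0.002], "hand": 1}
    - {"linear": [0, 0.0165, 0.12], "rot": [0, 0, 0.002], "hand": 1}
    - {"linear": [0, 0.0165, 0.19], "rot": [0, 0, 0.002], "hand": 1}
    - {"linear": [0, 0.0165, 0.26], "rot": [0, 0, 0.002], "hand": 1}
    - {"linear": [0.002, 0.0165, 0.33], "rot": [0, 0, 0.002], "hand": 1}
    - {"linear": [0.003, 0.0165, 0.39], "rot": [0, 0, 0.002], "hand": 1}
    - {"linear": [0.004, 0.0165, 0.44], "rot": [0, 0, 0.002], "hand": 1}
    - {"linear": [0.005, 0.0165, 0.48], "rot": [0, 0, 0.002], "hand": 1}
    - {"linear": [0.005, 0.0165, 0.51], "rot": [0, 0, 0.002], "hand": 1}
    - {"linear": [0.005, 0.0165, 0.522], "rot": [0, 0, 0.002], "hand": 1}

```text
t: 4.2
tool_pos: [0.5436, -0.16, 0.1322]
tcp_rot: [0.001, 0.994, 0.103, -0.018]
contact_force: [-0.9, 0.1, 0.6]
gripper_width: 0.0854
finger_force: 0.0
```

```bash
python3 - <<'E'
from h import *
d=grab('wrist','w2'); plan(R.from_euler('Z',11.8,degrees=True).apply([.5003,-.2672,.133]),tool(11.8,2,1))
E
```

```text
t 4.25 pos [ 0.5437 -0.16    0.1323] F [-0.19  0.16 -0.52] w 0.0853 ff 0.0
lin [ 0.0026 -0.002  -0.0024] rot [-0.0005  0.0002  0.0004]
```

View pics/w2.png

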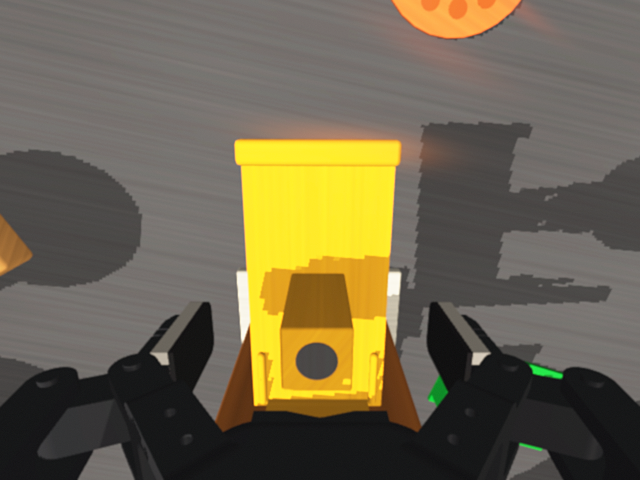

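Socket top centre is at (316,360), about 1.3 mm left of the midline between the pads (320). I'll shift by that much and close.

play_rows:
  steps:
    - {"linear": [0.002, -0.0045, -0.002], "rot": [0, 0, 0], "hand": 1}
    - {"linear": [0.002, -0.0045, -0.002], "rot": [0, 0, 0], "hand": 1}
    - {"linear": [0.002, -0.0045, -0.002], "rot": [0, 0, 0], "hand": -1}
    - {"linear": [0.002, -0.0045, -0.002], "rot": [0, 0, 0], "hand": -1}
    - {"linear": [0.002, -0.0045, -0.002], "rot": [0, 0, 0], "hand": -1}
    - {"linear": [0.002, -0.0045, -0.002], "rot": [0, 0, 0], "hand": -1}
    - {"linear": [0.002, -0.0045, -0.002], "rot": [0, 0, 0], "hand": -1}
    - {"linear": [0.002, -0.0045, -0.002], "rot": [0, 0, 0], "hand": -1}
    - {"linear": [0.002, -0.0045, -0.002], "rot": [0, 0, 0], "hand": -1}
    - {"linear": [0.002, -0.0045, -0.002], "rot": [0, 0, 0], "hand": -1}

```text
t: 5.25
tool_pos: [0.5446, -0.1586, 0.1341]
tcp_rot: [0.001, 0.994, 0.103, -0.017]
contact_force: [-0.5, 0.6, 2.9]
gripper_width: 0.0232
finger_force: 60.0
```

```bash
python3 - <<'E'
from h import *
s=get_state();p=s['tool_pos'];print(s['moment'])
plan(p+[0,0,.025],tool(11.8,2,1))
E
```

```text
[ 0.06417764  0.09124036 -0.08886313]
t 5.25 pos [ 0.5446 -0.1586  0.1341] F [-0.49  0.61  2.88] w 0.0232 ff 59.97080147266388
lin [-0.0028 -0.0001 -0.0833] rot [-0.0004 -0.0003  0.0004]
```

play_rows:
  steps:
    - {"linear": [0, 0, -0.01], "rot": [0, 0, 0], "hand": -1}
    - {"linear": [-0.001, 0, -0.02], "rot": [0, 0, 0], "hand": -1}
    - {"linear": [-0.001, 0, -0.03], "rot": [0, 0, 0], "hand": -1}
    - {"linear": [-0.001, 0, -0.04], "rot": [0, 0, 0], "hand": -1}
    - {"linear": [-0.002, 0, -0.05], "rot": [0, 0, 0], "hand": -1}
    - {"linear": [-0.002, 0, -0.06], "rot": [0, 0, 0], "hand": -1}
    - {"linear": [-0.002, 0, -0.07], "rot": [0, 0, 0], "hand": -1}
    - {"linear": [-0.003, 0, -0.08], "rot": [0, 0, 0], "hand": -1}
    - {"linear": [-0.003, 0, -0.083], "rot": [0, 0, 0], "hand": -1}
    - {"linear": [-0.003, 0, -0.083], "rot": [0, 0, 0], "hand": -1}

```text
t: 6.25
tool_pos: [0.5446, -0.1587, 0.1591]
tcp_rot: [0.001, 0.994, 0.103, -0.017]
contact_force: [1.3, -0.7, -4.4]
gripper_width: 0.0232
finger_force: 59.2
```

```bash
python3 - <<'E'
from h import *
d=grab('wrist','w3'); e=grab('scene','s3')
cv2.imwrite('pics/c3.png',np.hstack([cv2.resize(d['pixels'],(460,345)),cv2.resize(e['pixels'][140:250,200:300],(314,345),interpolation=cv2.INTER_CUBIC)])[:,:,::-1])
s=get_state(); print(s['moment']); plan(s['tool_pos']+R.from_euler('Z',11.9,degrees=True).apply([.03,0,0]),tool(11.8,2,1))
E
```

```text
[ 0.0430893  -0.38115648 -0.06159443]
t 6.35 pos [ 0.5446 -0.1587  0.1589] F [ 2.02  0.21 -4.78] w 0.0235 ff 59.24491345882416
lin [ 0.0999 -0.0001 -0.0034] rot [-0.0003 -0.0003  0.0004]
```

View pics/c3.png

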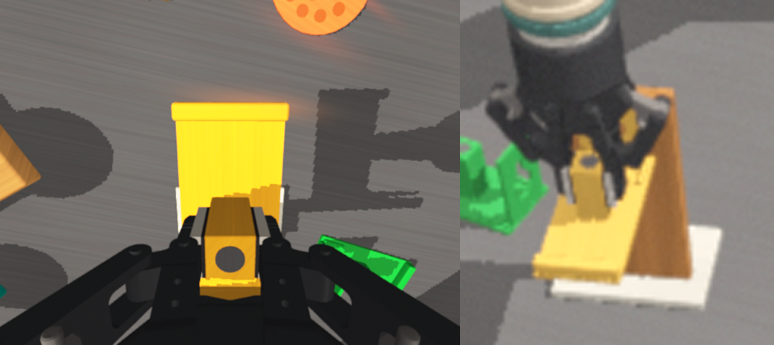

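The bracket is held squarely in the pads (wrist view, socket at crop (230,258)), lifted with about 5 N of weight and a small side force. I'll draw it off gently, with the first few millimetres as a check.

play_rows:
  steps:
    - {"linear": [0.002, 0, 0], "rot": [0, 0, 0], "hand": -1}
    - {"linear": [0.004, 0, 0], "rot": [0, 0, 0], "hand": -1}
    - {"linear": [0.006, 0, 0], "rot": [0, 0, 0], "hand": -1}
    - {"linear": [0.008, 0, 0], "rot": [0, 0, 0], "hand": -1}
    - {"linear": [0.01, 0, 0], "rot": [0, 0, 0], "hand": -1}
    - {"linear": [0.012, 0, 0], "rot": [0, 0, 0], "hand": -1}
    - {"linear": [0.014, 0, 0], "rot": [0, 0, 0], "hand": -1}
    - {"linear": [0.016, 0, -0.001], "rot": [0, 0, 0], "hand": -1}
    - {"linear": [0.016, 0, -0.001], "rot": [0, 0, 0], "hand": -1}
    - {"linear": [0.016, 0, -0.001], "rot": [0, 0, 0], "hand": -1}

```text
t: 7.35
tool_pos: [0.5492, -0.1576, 0.1589]
tcp_rot: [0.001, 0.994, 0.103, -0.017]
contact_force: [-1.4, -0.2, -5.4]
gripper_width: 0.0234
finger_force: 59.2
```

play_rows:
  steps:
    - {"linear": [0.005, 0, 0], "rot": [0, 0, 0], "hand": -1}
    - {"linear": [0.012, 0, 0], "rot": [0, 0, 0], "hand": -1}
    - {"linear": [0.02, 0, 0], "rot": [0, 0, 0], "hand": -1}
    - {"linear": [0.03, 0, 0], "rot": [0, 0, 0], "hand": -1}
    - {"linear": [0.045, 0, -0.001], "rot": [0, 0, 0], "hand": -1}
    - {"linear": [0.06, 0, -0.002], "rot": [0, 0, 0], "hand": -1}
    - {"linear": [0.08, 0, -0.003], "rot": [0, 0, 0], "hand": -1}
    - {"linear": [0.1, 0, -0.0035], "rot": [0, 0, 0], "hand": -1}
    - {"linear": [0.13, 0, -0.005], "rot": [0, 0, 0], "hand": -1}
    - {"linear": [0.15, 0, -0.005], "rot": [0, 0, 0], "hand": -1}

```text
t: 8.35
tool_pos: [0.5945, -0.148, 0.1589]
tcp_rot: [0.001, 0.994, 0.104, -0.017]
contact_force: [0.6, 0.2, -5.0]
gripper_width: 0.0234
finger_force: 59.2
```

```bash
python3 - <<'E'
from h import *
s=get_state(); print(s['moment'],s['tcp_rot']); plan(s['tool_pos']+[0,0,.115],tool(11.8,2,1))
plan([.4795,.1354,.27],tool(11.8,0,1))
E
```

```text
[ 0.01297565 -0.06056333  0.0482897 ] [ 0.00122516  0.99446501  0.10371678 -0.01675312]
t 8.35 pos [ 0.5945 -0.148   0.1589] F [ 0.59  0.23 -4.99] w 0.0234 ff 59.169859886169434
lin [-0.0129 -0.0004 -0.3831] rot [-0.0003 -0.0004  0.0006]
t 8.35 pos [ 0.5945 -0.148   0.1589] F [ 0.59  0.23 -4.99] w 0.0234 ff 59.169859886169434
lin [-0.1924 -1.0037 -0.3631] rot [-0.0003  0.0107  0.0006]
```

play_rows:
  steps:
    - {"linear": [0, 0, -0.05], "rot": [0, 0, 0], "hand": -1}
    - {"linear": [-0.002, 0, -0.15], "rot": [0, 0, 0], "hand": -1}
    - {"linear": [-0.005, 0, -0.25], "rot": [0, 0.003, 0], "hand": -1}
    - {"linear": [-0.02, -0.05, -0.33], "rot": [0, 0.006, 0], "hand": -1}
    - {"linear": [-0.05, -0.15, -0.37], "rot": [0, 0.01, 0], "hand": -1}
    - {"linear": [-0.08, -0.27, -0.37], "rot": [0, 0.0107, 0], "hand": -1}
    - {"linear": [-0.11, -0.4, -0.37], "rot": [0, 0.0107, 0], "hand": -1}
    - {"linear": [-0.14, -0.53, -0.37], "rot": [0, 0.0107, 0], "hand": -1}
    - {"linear": [-0.16, -0.64, -0.37], "rot": [0, 0.0107, 0], "hand": -1}
    - {"linear": [-0.17, -0.7, -0.37], "rot": [0, 0.0107, 0], "hand": -1}

```text
t: 9.35
tool_pos: [0.5022, 0.0504, 0.2726]
tcp_rot: [-0.002, 0.994, 0.105, -0.001]
contact_force: [0.2, 0.0, -4.6]
gripper_width: 0.0234
finger_force: 59.9
```

```bash
python3 - <<'E'
from h import *
d=grab('top','t4'); plan([.4795,.1354,.24],tool(11.8,0,1))
cv2.imwrite('pics/c4.png',cv2.resize(d['pixels'][150:350,200:420],(660,600),interpolation=cv2.INTER_CUBIC)[:,:,::-1])
e=grab('scene','s4')
E
```

```text
t 9.4 pos [0.5015 0.0529 0.2723] F [-2.55  3.15 -4.96] w 0.0235 ff 59.89031910896301
lin [-0.0134 -0.2835  0.1097] rot [-0.002   0.0008  0.0021]
```

play_rows:
  steps:
    - {"linear": [-0.005, -0.1, 0.02], "rot": [0, 0, 0.001], "hand": -1}
    - {"linear": [-0.01, -0.18, 0.05], "rot": [0, 0, 0.001], "hand": -1}
    - {"linear": [-0.0134, -0.24, 0.08], "rot": [-0.001, 0, 0.001], "hand": -1}
    - {"linear": [-0.0134, -0.27, 0.12], "rot": [-0.001, 0, 0.001], "hand": -1}
    - {"linear": [-0.0134, -0.2835, 0.16], "rot": [-0.001, 0, 0.001], "hand": -1}
    - {"linear": [-0.0134, -0.2835, 0.2], "rot": [-0.001, 0, 0.001], "hand": -1}
    - {"linear": [-0.0134, -0.2835, 0.23], "rot": [-0.001, 0, 0.001], "hand": -1}
    - {"linear": [-0.0134, -0.2835, 0.24], "rot": [-0.001, 0, 0.001], "hand": -1}
    - {"linear": [-0.0134, -0.2835, 0.24], "rot": [-0.001, 0, 0.001], "hand": -1}
    - {"linear": [-0.0134, -0.2835, 0.24], "rot": [-0.001, 0, 0.001], "hand": -1}

```text
t: 10.45
tool_pos: [0.4829, 0.1292, 0.2002]
tcp_rot: [0.001, 0.995, 0.101, 0.0]
contact_force: [-0.4, -0.7, -5.0]
gripper_width: 0.0232
finger_force: 60.3
```

```bash
python3 - <<'E'
from h import *
d=grab('wrist','w5'); e=grab('scene','s5'); plan([.4795,.1354,.18],tool(11.8,0,1))
im=np.zeros((480,800,3),np.uint8)
im[:300,:400]=cv2.resize(d['pixels'],(400,300)); im[:,400:]=cv2.resize(e['pixels'][120:300,290:440],(400,480),interpolation=cv2.INTER_CUBIC)
cv2.imwrite('pics/c5.png',im[:,:,::-1])
np.set_printoptions(precision=4,suppress=True)
s=get_state(); Bi=R.from_euler('Z',11.8,degrees=True).inv()
for n,D in(('w',d),('s',e)):
    P=cloud(D);H=cv2.cvtColor(D['pixels'],cv2.COLOR_RGB2HSV)
    m=(H[...,0]>=19)&(H[...,0]<=34)&(H[...,1]>110)&np.isfinite(P[...,2])&(np.linalg.norm(P[...,:2]-s['tool_pos'][:2],axis=-1)<.1)&(P[...,2]>.165)
    Q=Bi.apply(P[m]-s['tool_pos']); h,b=np.histogram(Q[:,2],bins=np.arange(-.04,.04,.003)); print(n,len(Q)); z0=b[h.argmax()]+.0015
    S=Q[abs(Q[:,2]-z0)<.006]
    for i in range(5):
        c,*_=np.linalg.lstsq(np.c_[S[:,:2],np.ones(len(S))],S[:,2],rcond=None); r=Q[:,2]-np.c_[Q[:,:2],np.ones(len(Q))]@c; S=Q[abs(r)<.0025]
    print('plane tilt deg (x,y), z',np.degrees(c[:2]),c[2],len(S)); rr=cv2.minAreaRect((S[:,:2]*1000).astype(np.float32)); print(rr)
    print('pct',np.percentile(Q,[.5,99.5],axis=0))
E
```

```text
t 10.55 pos [0.4829 0.1296 0.2004] F [ 0.3   0.72 -4.74] w 0.0231 ff 60.31033158302307
lin [-0.0072 -0.0214  0.068 ] rot [ 0.0006 -0.0001 -0.0007]
w 25709
plane tilt deg (x,y), z [-0.4235 -0.0941] -0.013387362669978357 17888
((4.002208709716797, -0.9834136962890625), (64.4011459350586, 127.11868286132812), 89.646240234375)
pct [[-0.0582 -0.0327 -0.0152]
 [ 0.0674  0.0305  0.0375]]
s 1036
plane tilt deg (x,y), z [-0.2876  0.2377] -0.012480934848831057 494
((10.462455749511719, 0.9519195556640625), (63.75086212158203, 124.3434066772461), 89.84725189208984)
pct [[-0.0587 -0.0308 -0.0171]
 [ 0.0716  0.0324  0.0398]]
```

View pics/c5.png

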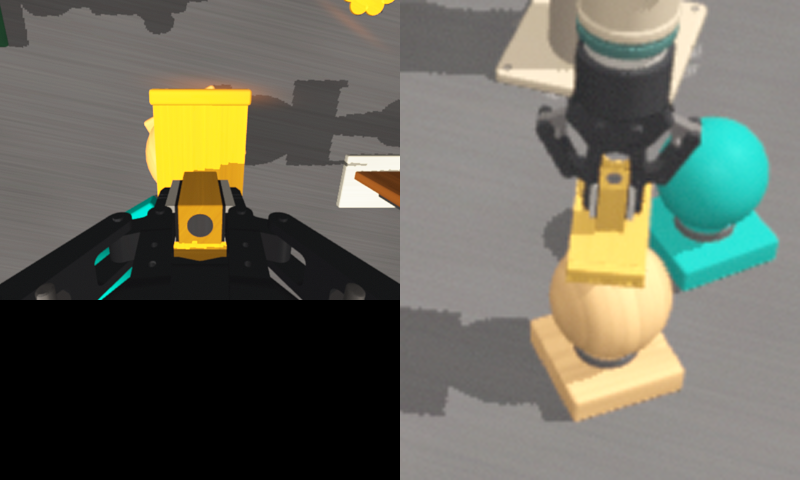

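Over the stake: the bracket is level in the grip (0.3–0.4 deg front-low) and centred on the TCP within about 1–1.5 mm. Next, a small correction, then lower to just above the dome.

play_rows:
  steps:
    - {"linear": [-0.005, -0.01, 0.01], "rot": [0.0006, 0.001, -0.0007], "hand": -1}
    - {"linear": [-0.009, -0.02, 0.03], "rot": [0.0006, 0.002, -0.0007], "hand": -1}
    - {"linear": [-0.009, -0.0205, 0.05], "rot": [0.0006, 0.002, -0.0007], "hand": -1}
    - {"linear": [-0.009, -0.0205, 0.065], "rot": [0.0006, 0.002, -0.0007], "hand": -1}
    - {"linear": [-0.009, -0.0205, 0.075], "rot": [0.0006, 0.002, -0.0007], "hand": -1}
    - {"linear": [-0.009, -0.0205, 0.083], "rot": [0.0006, 0.002, -0.0007], "hand": -1}
    - {"linear": [-0.009, -0.0205, 0.085], "rot": [0.0006, 0.002, -0.0007], "hand": -1}
    - {"linear": [-0.009, -0.0205, 0.085], "rot": [0.0006, 0.002, -0.0007], "hand": -1}
    - {"linear": [-0.009, -0.0205, 0.085], "rot": [0.0006, 0.002, -0.0007], "hand": -1}
    - {"linear": [-0.009, -0.0205, 0.085], "rot": [0.0006, 0.002, -0.0007], "hand": -1}

```text
t: 11.55
tool_pos: [0.4786, 0.1352, 0.1746]
tcp_rot: [-0.0, 0.995, 0.103, 0.003]
contact_force: [-0.0, -0.1, -5.1]
gripper_width: 0.0231
finger_force: 60.4
```

```bash
python3 - <<'E'
from h import *
plan([.479,.135,.168],tool(11.8,-.35,1))
E
```

```text
t 11.55 pos [0.4786 0.1352 0.1746] F [-0.04 -0.06 -5.05] w 0.0231 ff 60.36523103713989
lin [0.0009 0.001  0.022 ] rot [-0.      0.0001  0.0001]
```

Descend 8 mm, slowly.

play_rows:
  steps:
    - {"linear": [0.001, 0.001, 0.004], "rot": [0, 0, 0], "hand": -1}
    - {"linear": [0.001, 0.001, 0.008], "rot": [0, 0, 0], "hand": -1}
    - {"linear": [0.001, 0.001, 0.012], "rot": [0, 0, 0], "hand": -1}
    - {"linear": [0.001, 0.001, 0.016], "rot": [0, 0, 0], "hand": -1}
    - {"linear": [0.001, 0.001, 0.019], "rot": [0, 0, 0], "hand": -1}
    - {"linear": [0.001, 0.001, 0.022], "rot": [0, 0, 0], "hand": -1}
    - {"linear": [0.001, 0.001, 0.024], "rot": [0, 0, 0], "hand": -1}
    - {"linear": [0.001, 0.001, 0.026], "rot": [0, 0, 0], "hand": -1}
    - {"linear": [0.001, 0.001, 0.026], "rot": [0, 0, 0], "hand": -1}
    - {"linear": [0.001, 0.001, 0.026], "rot": [0, 0, 0], "hand": -1}

```text
t: 12.55
tool_pos: [0.4789, 0.135, 0.1668]
tcp_rot: [-0.0, 0.995, 0.103, 0.003]
contact_force: [-0.3, 0.1, -1.4]
gripper_width: 0.0236
finger_force: 60.9
```

play_rows:
  steps:
    - {"linear": [0, 0, 0.001], "rot": [0, 0, 0], "hand": -1}
    - {"linear": [0, 0, 0.001], "rot": [0, 0, 0], "hand": -1}
    - {"linear": [0, 0, 0.001], "rot": [0, 0, 0], "hand": -0.4}
    - {"linear": [0, 0, 0.001], "rot": [0, 0, 0], "hand": -0.3}
    - {"linear": [0, 0, 0.001], "rot": [0, 0, 0], "hand": -0.2}
    - {"linear": [0, 0, 0.001], "rot": [0, 0, 0], "hand": -0.1}
    - {"linear": [0, 0, 0.001], "rot": [0, 0, 0], "hand": 0}
    - {"linear": [0, 0, 0.001], "rot": [0, 0, 0], "hand": 0}
    - {"linear": [0, 0, 0.001], "rot": [0, 0, 0], "hand": 0}
    - {"linear": [0, 0, 0.001], "rot": [0, 0, 0], "hand": 0}

```text
t: 13.55
tool_pos: [0.4789, 0.135, 0.1663]
tcp_rot: [-0.0, 0.995, 0.103, 0.003]
contact_force: [0.3, -0.3, 0.0]
gripper_width: 0.0428
finger_force: 0.0
```

```bash
cat > tilt.py <<'E'
from h import *
import sys
def run(tag,cams=('wrist','scene')):
    s=get_state(); Bi=R.from_euler('Z',11.8,degrees=True).inv(); print('t',s['t'],'w',s['gripper_width'],'F',s['contact_force'].round(2))
    for n in cams:
        D=grab(n,n[0]+tag);P=cloud(D);H=cv2.cvtColor(D['pixels'],cv2.COLOR_RGB2HSV)
        m=(H[...,0]>=19)&(H[...,0]<=34)&(H[...,1]>110)&np.isfinite(P[...,2])&(np.linalg.norm(P[...,:2]-[.479,.135],axis=-1)<.1)&(P[...,2]>.135)
        Q=Bi.apply(P[m]-[.479,.135,.15]); h,b=np.histogram(Q[:,2],bins=np.arange(-.02,.03,.003)); S=Q[abs(Q[:,2]-.004)<.01]
        for i in range(8):
            c,*_=np.linalg.lstsq(np.c_[S[:,:2],np.ones(len(S))],S[:,2],rcond=None); r=Q[:,2]-np.c_[Q[:,:2],np.ones(len(Q))]@c; S=Q[abs(r)<.0025]
        print(n,'tilt deg',np.degrees(c[:2]).round(2),'z',c[2].round(4),len(S),'x,y ext',np.percentile(Q,[.5,99.5],axis=0).round(4).tolist())
if __name__=='__main__': run(*sys.argv[1:2])
E
python3 tilt.py 6; python3 -c "
from h import *
d=load('w6');e=load('s6');im=np.hstack([cv2.resize(d['pixels'],(400,300)),cv2.resize(e['pixels'][120:300,280:520],(400,300))]);cv2.imwrite('pics/c6.png',im[:,:,::-1])"
```

```text
t 13.55 w 0.04284593294356991 F [ 0.33 -0.28  0.04]
wrist tilt deg [ 3.29 -1.47] z 0.0037 20261 x,y ext [[-0.0594, -0.032, -0.0003], [0.0664, 0.031, 0.0546]]
scene tilt deg [ 3.66 -1.55] z 0.0043 509 x,y ext [[-0.0613, -0.0304, -0.0017], [0.0707, 0.0326, 0.0568]]
```

View pics/c6.png

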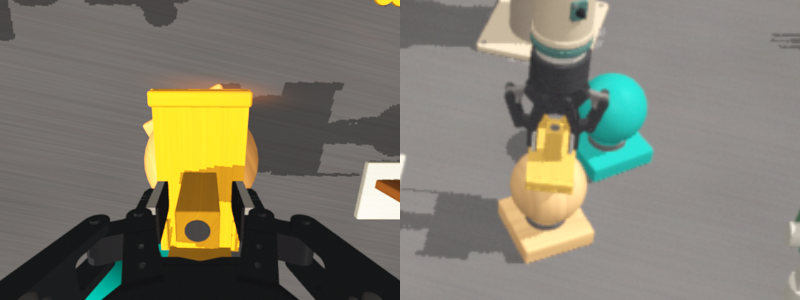

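The bracket rests on the dome (scene crop (552,170)) with the pads clear of the socket. It sits about 3.5 deg front-up and 1.5 deg low on +y. I'll let any rocking settle and remeasure before trimming.

play_rows:
  steps:
    - {"linear": [0, 0, 0], "rot": [0, 0, 0], "hand": 0}
    - {"linear": [0, 0, 0], "rot": [0, 0, 0], "hand": 0}
    - {"linear": [0, 0, 0], "rot": [0, 0, 0], "hand": 0}
    - {"linear": [0, 0, 0], "rot": [0, 0, 0], "hand": 0}
    - {"linear": [0, 0, 0], "rot": [0, 0, 0], "hand": 0}
    - {"linear": [0, 0, 0], "rot": [0, 0, 0], "hand": 0}
    - {"linear": [0, 0, 0], "rot": [0, 0, 0], "hand": 0}
    - {"linear": [0, 0, 0], "rot": [0, 0, 0], "hand": 0}
    - {"linear": [0, 0, 0], "rot": [0, 0, 0], "hand": 0}
    - {"linear": [0, 0, 0], "rot": [0, 0, 0], "hand": 0}

```text
t: 14.65
tool_pos: [0.4789, 0.135, 0.1663]
tcp_rot: [-0.0, 0.995, 0.103, 0.003]
contact_force: [0.6, -0.4, 0.1]
gripper_width: 0.0425
finger_force: 0.0
```

```bash
python3 tilt.py 7
```

```text
t 14.65 w 0.04251531931916843 F [ 0.6  -0.41  0.14]
wrist tilt deg [ 3.29 -1.51] z 0.0037 20290 x,y ext [[-0.0594, -0.032, -0.0003], [0.0664, 0.0309, 0.0546]]
scene tilt deg [ 3.4  -1.65] z 0.0046 519 x,y ext [[-0.061, -0.0304, -0.0014], [0.0712, 0.0328, 0.0561]]
```

Steady. Trim: match the tool to the tilt and regrasp, lift a few mm, level, shift bracket +2.2 mm in x and −1 mm in y, then set down.

play_rows:
  steps:
    - {"linear": [-0.003, -0.0015, 0], "rot": [-0.0086, 0.0186, 0], "hand": 0}
    - {"linear": [-0.003, -0.0015, 0], "rot": [-0.0086, 0.0186, 0], "hand": 0}
    - {"linear": [-0.003, -0.0015, 0], "rot": [-0.0086, 0.0186, 0], "hand": 0}
    - {"linear": [-0.003, -0.0015, 0], "rot": [-0.0086, 0.0186, 0], "hand": -0.2}
    - {"linear": [-0.003, -0.0015, 0], "rot": [-0.0086, 0.0186, 0], "hand": -0.3}
    - {"linear": [-0.003, -0.0015, 0], "rot": [-0.0086, 0.0186, 0], "hand": -0.4}
    - {"linear": [-0.003, -0.0015, 0], "rot": [-0.0086, 0.0186, 0], "hand": -1}
    - {"linear": [-0.003, -0.0015, 0], "rot": [-0.0086, 0.0186, 0], "hand": -1}
    - {"linear": [-0.003, -0.0015, 0], "rot": [-0.0086, 0.0186, 0], "hand": -1}
    - {"linear": [-0.003, -0.0015, 0], "rot": [-0.0086, 0.0186, 0], "hand": -1}

```text
t: 15.75
tool_pos: [0.4783, 0.1352, 0.1665]
tcp_rot: [0.01, 0.994, 0.103, 0.034]
contact_force: [0.5, 0.2, 1.4]
gripper_width: 0.0233
finger_force: 58.6
```

```bash
python3 tilt.py 8; python3 - <<'E'
from h import *
p=np.array([.4789,.135,.1663])+R.from_euler('Z',11.8,degrees=True).apply([.0022,-.00105,.007])
plan(p,tool(11.8,-.35,1))
E
```

```text
t 15.75 w 0.023305760469708597 F [0.54 0.18 1.43]
wrist tilt deg [ 3.34 -1.46] z 0.0036 17810 x,y ext [[-0.0591, -0.0321, -0.0004], [0.0664, 0.0312, 0.0546]]
scene tilt deg [ 3.77 -1.45] z 0.0045 461 x,y ext [[-0.0605, -0.0305, -0.001], [0.0712, 0.0327, 0.0564]]
t 15.85 pos [0.4782 0.1352 0.1665] F [0.33 0.29 2.41] w 0.0231 ff 58.551167249679565
lin [ 0.0108  0.0053 -0.022 ] rot [ 0.0087 -0.0186  0.0001]
```

play_rows:
  steps:
    - {"linear": [0, 0, -0.008], "rot": [0, 0, 0], "hand": -1}
    - {"linear": [0, 0, -0.016], "rot": [0, 0, 0], "hand": -1}
    - {"linear": [0.001, 0, -0.022], "rot": [0, 0, 0], "hand": -1}
    - {"linear": [0.005, 0.002, -0.022], "rot": [0.004, -0.009, 0], "hand": -1}
    - {"linear": [0.011, 0.0053, -0.022], "rot": [0.0087, -0.0186, 0], "hand": -1}
    - {"linear": [0.011, 0.0053, -0.022], "rot": [0.0087, -0.0186, 0], "hand": -1}
    - {"linear": [0.011, 0.0053, -0.022], "rot": [0.0087, -0.0186, 0], "hand": -1}
    - {"linear": [0.011, 0.0053, -0.022], "rot": [0.0087, -0.0186, 0], "hand": -1}
    - {"linear": [0.011, 0.0053, -0.022], "rot": [0.0087, -0.0186, 0], "hand": -1}
    - {"linear": [0.011, 0.0053, -0.022], "rot": [0.0087, -0.0186, 0], "hand": -1}

```text
t: 16.85
tool_pos: [0.4807, 0.1346, 0.1732]
tcp_rot: [-0.0, 0.995, 0.103, 0.003]
contact_force: [-0.1, -0.1, -5.7]
gripper_width: 0.0234
finger_force: 59.3
```

```bash
python3 tilt.py 9; python3 - <<'E'
from h import *
p=np.array([.4789,.135,.1663])+R.from_euler('Z',11.8,degrees=True).apply([.0022,-.00105,0])
plan(p,tool(11.8,-.35,1))
E
```

```text
t 16.85 w 0.023352669202386888 F [-0.13 -0.07 -5.75]
wrist tilt deg [-0.02  0.11] z 0.0102 17784 x,y ext [[-0.0569, -0.0328, 0.0087], [0.0687, 0.0304, 0.0611]]
scene tilt deg [ 0.03 -0.28] z 0.011 484 x,y ext [[-0.0581, -0.0323, -0.0109], [0.0732, 0.0319, 0.0626]]
t 16.95 pos [0.4809 0.1346 0.1732] F [ 0.8   0.57 -4.01] w 0.0233 ff 59.27808701992035
lin [0.001  0.0008 0.023 ] rot [-0.0001  0.0002  0.0002]
```

play_rows:
  steps:
    - {"linear": [0.0005, 0.001, 0.006], "rot": [0, 0, 0], "hand": -1}
    - {"linear": [0.0005, 0.001, 0.012], "rot": [0, 0, 0], "hand": -1}
    - {"linear": [0.0005, 0.001, 0.016], "rot": [0, 0, 0], "hand": -1}
    - {"linear": [0.0005, 0.001, 0.018], "rot": [0, 0, 0], "hand": -1}
    - {"linear": [0.0005, 0.001, 0.019], "rot": [0, 0, 0], "hand": -1}
    - {"linear": [0.0005, 0.001, 0.02], "rot": [0, 0, 0], "hand": -1}
    - {"linear": [0.0005, 0.001, 0.021], "rot": [0, 0, 0], "hand": -1}
    - {"linear": [0.0005, 0.001, 0.022], "rot": [0, 0, 0], "hand": -1}
    - {"linear": [0.0005, 0.001, 0.022], "rot": [0, 0, 0], "hand": -1}
    - {"linear": [0.0005, 0.001, 0.022], "rot": [0, 0, 0], "hand": -1}

```text
t: 17.95
tool_pos: [0.4813, 0.1342, 0.1666]
tcp_rot: [-0.0, 0.995, 0.103, 0.003]
contact_force: [0.4, 1.3, -6.1]
gripper_width: 0.0234
finger_force: 59.3
```

play_rows:
  steps:
    - {"linear": [0, 0, 0.001], "rot": [0, 0, 0], "hand": -1}
    - {"linear": [0, 0, 0.002], "rot": [0, 0, 0], "hand": -1}
    - {"linear": [0, 0, 0.002], "rot": [0, 0, 0], "hand": -1}
    - {"linear": [0, 0, 0.002], "rot": [0, 0, 0], "hand": -1}
    - {"linear": [0, 0, 0.002], "rot": [0, 0, 0], "hand": -1}
    - {"linear": [0, 0, 0.002], "rot": [0, 0, 0], "hand": -1}
    - {"linear": [0, 0, 0.002], "rot": [0, 0, 0], "hand": -1}
    - {"linear": [0, 0, 0.002], "rot": [0, 0, 0], "hand": -1}
    - {"linear": [0, 0, 0.002], "rot": [0, 0, 0], "hand": -1}
    - {"linear": [0, 0, 0.002], "rot": [0, 0, 0], "hand": -1}

```text
t: 18.95
tool_pos: [0.4814, 0.1342, 0.1664]
tcp_rot: [-0.001, 0.995, 0.103, 0.003]
contact_force: [-3.3, -0.5, 5.7]
gripper_width: 0.0235
finger_force: 60.4
```

play_rows:
  steps:
    - {"linear": [0, 0, -0.001], "rot": [0, 0, 0], "hand": -1}
    - {"linear": [0, 0, -0.001], "rot": [0, 0, 0], "hand": -1}
    - {"linear": [0, 0, -0.001], "rot": [0, 0, 0], "hand": -0.4}
    - {"linear": [0, 0, -0.001], "rot": [0, 0, 0], "hand": -0.3}
    - {"linear": [0, 0, -0.001], "rot": [0, 0, 0], "hand": -0.2}
    - {"linear": [0, 0, -0.001], "rot": [0, 0, 0], "hand": -0.1}
    - {"linear": [0, 0, -0.001], "rot": [0, 0, 0], "hand": 0}
    - {"linear": [0, 0, -0.001], "rot": [0, 0, 0], "hand": 0}
    - {"linear": [0, 0, -0.001], "rot": [0, 0, 0], "hand": 0}
    - {"linear": [0, 0, -0.001], "rot": [0, 0, 0], "hand": 0}

```text
t: 19.95
tool_pos: [0.4813, 0.1342, 0.1663]
tcp_rot: [-0.0, 0.995, 0.103, 0.003]
contact_force: [0.2, 0.2, 0.0]
gripper_width: 0.0425
finger_force: 0.0
```

```bash
python3 tilt.py 10
```

```text
t 19.95 w 0.04254669741006018 F [0.18 0.16 0.02]
wrist tilt deg [0.85 0.26] z 0.0036 20898 x,y ext [[-0.0568, -0.0333, 0.0019], [0.0689, 0.0297, 0.0544]]
scene tilt deg [ 1.03 -0.08] z 0.0044 541 x,y ext [[-0.0585, -0.0319, -0.0011], [0.0736, 0.031, 0.0562]]
```

Within about 1 degree of level. I'll open to about 70 mm and retreat straight up.

play_rows:
  steps:
    - {"linear": [0, 0, 0], "rot": [0, 0, 0], "hand": 0.3}
    - {"linear": [0, 0, 0], "rot": [0, 0, 0], "hand": 0.6}
    - {"linear": [0, 0, 0], "rot": [0, 0, 0], "hand": 0.6}
    - {"linear": [0, 0, -0.03], "rot": [0, 0, 0], "hand": 0.6}
    - {"linear": [0, 0, -0.08], "rot": [0, 0, 0], "hand": 0.6}
    - {"linear": [0, 0, -0.14], "rot": [0, 0, 0], "hand": 0.6}
    - {"linear": [0, 0, -0.22], "rot": [0, 0, 0], "hand": 0.6}
    - {"linear": [0, 0, -0.32], "rot": [0, 0, 0], "hand": 0.6}
    - {"linear": [0, 0, -0.42], "rot": [0, 0, 0], "hand": 0.6}
    - {"linear": [0, 0, -0.5], "rot": [0, 0, 0], "hand": 0.6}

```text
t: 21.05
tool_pos: [0.4808, 0.1336, 0.3186]
tcp_rot: [-0.001, 0.995, 0.103, 0.004]
contact_force: [0.5, 0.4, -0.3]
gripper_width: 0.0685
finger_force: 0.0
```

```bash
python3 tilt.py 11; python3 -c "
from h import *
a=load('s11');b=grab('top','t11');print(get_state()['tool_pos'])
cv2.imwrite('pics/c11.png',np.hstack([cv2.resize(a['pixels'],(400,300)),cv2.resize(b['pixels'],(400,300))])[:,:,::-1])"
```

```text
t 21.05 w 0.06847403826822192 F [ 0.52  0.42 -0.27]
wrist tilt deg [0.84 0.22] z 0.0036 8071 x,y ext [[-0.0613, -0.0333, -0.0007], [0.0689, 0.0303, 0.0793]]
scene tilt deg [0.98 0.19] z 0.0044 607 x,y ext [[-0.0598, -0.0316, 0.0001], [0.0731, 0.0313, 0.0803]]
[0.48126868 0.13402706 0.31795101]
```

View pics/c11.png

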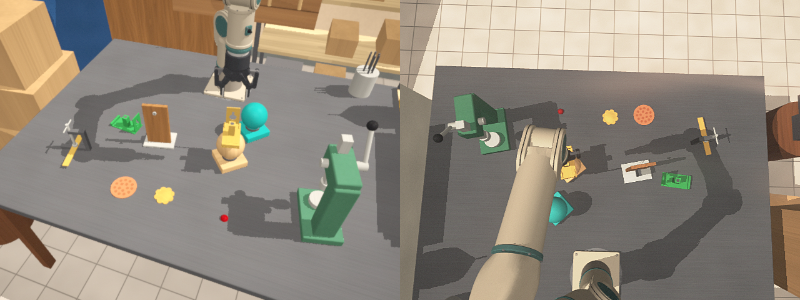

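The bracket balances on the beech ball (scene crop (232,135)), about 1 deg off level. The gripper is clear and the bystanders are where they were.

```bash
python3 -c "
from h import *
print(workorder.finish_job())"
```

```text
the job is handed in; nothing more can be done
None
```

The brass bracket is off its screw and balances about 1° from level on the beech stake, released with the gripper clear and the bystanders still in place; I handed the job in at about 21 s.

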